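# Shelve the wooden boxes by height

### The job

Put the three lidded rectangular wooden boxes on display in the three white roofed bays, one to a bay, each in the bay with the lowest roof it fits under: low box under the low roof, middle box under the middle roof, tall box under the high roof. Each box stands upright and straight on its bay's floor, slid lengthwise in under the roof until its back end is near or against the stop at the rear. Leave the round canister and all the other goods where they stand.

Things in the scene. Friction and masses are not known exactly. Their poses are not given: they have to be found in the camera images.
- low_box: the low one of three loose lidded boxes of plain pale wood with a brass clasp, rectangular, 130 mm long (its own x), 46 mm wide (its own y) and 45 mm high, about 0.25 kg (lid does not open); origin at the centre of its underside, z up. Either end may go first. Stands upright on the table at the start.
- middle_box: the middle one of three loose lidded boxes of plain pale wood with a brass clasp, rectangular, 130 mm long (its own x), 46 mm wide (its own y) and 80 mm high, about 0.25 kg (lid does not open); origin at the centre of its underside, z up. Either end may go first. Stands upright on the table at the start.
- tall_box: the tall one of three loose lidded boxes of plain pale wood with a brass clasp, rectangular, 130 mm long (its own x), 46 mm wide (its own y) and 115 mm high, about 0.25 kg (lid does not open); origin at the centre of its underside, z up. Either end may go first. Stands upright on the table at the start.
- low_bay: fixed white bay, lowest roof, 70 mm clear above its 12 mm floor board. Origin on the table; +x points inward from the open front, z up. In mm: board x -90..75, 106 wide; roof (10 thick) and side cheeks (inner faces y = +-45, up to the roof) only x 20..75; rear stop bar, face at x = 65, top z = 34. A box pushed home has its centre at x = 0, its front part out before the roof.
- middle_bay: fixed white bay, middle roof, 105 mm clear above its 12 mm floor board. Origin on the table; +x points inward from the open front, z up. In mm: board x -90..75, 106 wide; roof (10 thick) and side cheeks (inner faces y = +-45, up to the roof) only x 20..75; rear stop bar, face at x = 65, top z = 34. A box pushed home has its centre at x = 0, its front part out before the roof.
- tall_bay: fixed white bay, highest roof, 140 mm clear above its 12 mm floor board. Origin on the table; +x points inward from the open front, z up. In mm: board x -90..75, 106 wide; roof (10 thick) and side cheeks (inner faces y = +-45, up to the roof) only x 20..75; rear stop bar, face at x = 65, top z = 34. A box pushed home has its centre at x = 0, its front part out before the roof.
- canister: bystander: round lidded canister of pale wood with a knob, 66 mm across, 92 mm high; stands among the boxes; origin at the centre of its underside
- vase: bystander: blue ceramic vase, 84 mm across, 150 mm high, at one side of the bays; origin at the centre of its underside
- mug: bystander: white ceramic mug, 80 mm across without its handle, 90 mm high, at one side of the bays; origin at the centre of its underside
- jar: bystander: squat amber glass jar with a brass-coloured cap, 72 mm across, 90 mm high, at the left of the boxes; origin at the centre of its underside

How it is judged (in metres and radians):
At the end, for the whole second after the job is handed in: Each box rests released in its own bay: centre 30 mm short of to 8 mm past the pushed-home point (bay x = 0), within 22 mm of the middle line, underside within 5 mm of the floor board, upright within 0.06 rad, in line with the bay within 0.2 rad either way round (x of low_box in the frame of low_bay between -0.03 and 0.008 m and y of low_box in the frame of low_bay between -0.022 and 0.022 m and z of low_box in the frame of low_bay between 0.007 and 0.017 m and angle between each of low_box, middle_box, tall_box's own z axis and vertical below 0.06 rad and angle between the x axis of low_box and the x axis of low_bay, either way round below 0.2 rad and linear speed of each of low_box, middle_box, tall_box below 0.02 m/s and x of middle_box in the frame of middle_bay between -0.03 and 0.008 m and y of middle_box in the frame of middle_bay between -0.022 and 0.022 m and z of middle_box in the frame of middle_bay between 0.007 and 0.017 m and angle between the x axis of middle_box and the x axis of middle_bay, either way round below 0.2 rad and x of tall_box in the frame of tall_bay between -0.03 and 0.008 m and y of tall_box in the frame of tall_bay between -0.022 and 0.022 m and z of tall_box in the frame of tall_bay between 0.007 and 0.017 m and angle between the x axis of tall_box and the x axis of tall_bay, either way round below 0.2 rad); the robot touches nothing.
It fails at once if the canister is pushed more than 20 mm or knocked over (distance of canister from where it was at the start of the episode above 0.02 m or angle between canister's own z axis and vertical above 0.5 rad).
It fails at once if the vase is pushed more than 20 mm or knocked over (distance of vase from where it was at the start of the episode above 0.02 m or angle between vase's own z axis and vertical above 0.5 rad).
It fails at once if the mug is pushed more than 20 mm or knocked over (distance of mug from where it was at the start of the episode above 0.02 m or angle between mug's own z axis and vertical above 0.5 rad).
It fails at once if the jar is pushed more than 20 mm or knocked over (distance of jar from where it was at the start of the episode above 0.02 m or angle between jar's own z axis and vertical above 0.5 rad).
It also fails if it takes over 102 s, if anything falls off the work surface, if the arm or the gripper's body presses on something with over 40 N, if the wrist force passes 120 N, or if a joint passes its speed limit or range.

### The arm

A 6-joint arm with a two-finger parallel gripper is mounted at the origin on the work surface. World frame = base frame: x ahead of the robot, y to its left, z up, the work surface at z = 0. Lengths are in m, angles in degrees, forces in N, time in s.
With the tool pointing down it reaches from about 0.375 to 0.9 m from the base axis. Payload 3.1 kg.
Tool frame: the origin (TCP) lies on the centre line of the jaws, within the pads' length; the fingertips stand 8 mm ahead of it and the grasp point (between the pads) lies 11 mm behind it; z points along the fingers, y is the line along which they close (so a half turn about z gives the same grasp; the last joint's range is limited). The gripper opens to 87 mm and grips with 3 to 60 N. Pads are 19 mm wide; open, the fingers measure 117 mm over their backs; the gripper's body (75 mm by 190 mm) begins 51 mm behind the grasp point.
Start: joints at [63.971, 30.224, 82.088, -0, 67.689, -10.227], TCP at [0.17, 0.601, 0.231] pointing down, gripper open.
Joint ranges: [-176.69, 176.69], [-43.24, 126.21], [12.49, 139.97], [-82, 262], [0, 151.66], [-163.58, 163.58]. Speed limits (degrees/s): [159.86, 159.86, 180, 180, 180, 180].

### API

Orientations are given as a 3x3 rotation matrix whose columns are the frame's x, y, z axes.
In Python, from rig import * gives the robot as it stands.
- The arm moves only by the tool step_arm, never from a script. Its argument "targets" is a list of rows, each a list of 5 numbers: the opening, from -1 (shut) to 1 (fully open), then the shift along the world's x, y, z normalised to -1 to 1, where 1 is 0.25 m, then the turn about the world's z normalised to -1 to 1, where 1 is 180 degrees. In form: [[fingers, x, y, z, turn], ...]. A call has 1 to 20 rows; each row is the pose to reach, as a shift and turn from the pose commanded when the call began, turning the shorter way round; what a row does not reach only later rows make up. A row lasts 1/10 s, in which the tool goes at most 50 mm and 8.59 degrees, less where a joint would pass 70% of its speed; a pose out of reach is approached as far as the arm can. A call with a number of a shift or a turn outside -1 to 1 is refused whole. A call with a gripper value outside its range is refused whole. The fingers move at their own pace and stop on an object; the grip force is fixed at half the most. Time passes only in rows, so rows that repeat a pose let the fingers close. It gives the time, the measured TCP pose, the force, the opening and the grip force at its end, in the units of the state.
- read_state(): the state, without advancing time (a new reading comes with each control period).
- capture(name): name is "scene" or "top"; returns a dict with "color" (480x640x3 uint8, red, green, blue), "mtx" (3x3 intrinsics, pixels), "pose" (4x4, takes a point from camera to world coordinates). Camera axes: x right, y down, z forward; pixel columns grow to the right and rows downward; lengths in m; the calibration is good to about 2 mm. A picture is of the moment at which its call begins. There is no depth.
- hand_in(): hands the job in; it is judged then, once.
The state is a dict: "time_s": time; "joint_positions": joint angles; "qvel": joint speeds; "tau": joint torques, N m; "position": TCP position; "tcp_rot": TCP orientation; "force": force on the tool from outside, world axes, zero at the start; "moment": the same for the moment, N m; "opening": opening from 0.0 (shut) to 1.0 (fully open); "grasp_force": force on a finger pad.
Only numpy, scipy, OpenCV 4.12 (cv2) and the standard library are available. Lean on these libraries where they do the work, as an engineer would, in place of code of your own. Each camera call takes 0.05 s, during which the arm holds its last target. There are 200 camera calls.

## Working session

There is one attempt and no reset: what is moved stays moved. The work goes in short steps, Python scripts to look and compute and a tool call to move; the robot and the scene stay as the last step left them, time stands still between calls to the robot, and variables do not carry over. Pictures are saved under pics/ and viewed, at most 14 in all, crops included, and the job is handed in when it is done.

Besides the shell and the picture viewer there is one more tool, called after ">>>" by a JSON object that holds its "method" and its "body", one argument or row to a line. step_arm: Moves the arm, as the interface text tells. Scaled input: -1 to 1 covers 0.25 m each way for a shift and 180 degrees each way for a turn. Its arguments: {"type":"object","properties":{"targets":{"type":"array","items":{"type":"array","items":{"type":"number"}}}},"required":["targets"]}

```bash
mkdir -p pics; python3 - <<'E'
from rig import *
import cv2,numpy as np
for n in("scene","top"):
    c=capture(n);cv2.imwrite(f"pics/{n}0.png",c["color"][:,:,::-1]);print(n,c["mtx"].round(1).tolist(),c["pose"].round(4).tolist())
s=read_state();print(s["position"],s["tcp_rot"],s["force"],s["opening"],s["time_s"])
E
```

```text
scene [[539.0, 0.0, 324.3], [0.0, 539.0, 243.4], [0.0, 0.0, 1.0]] [[0.4192, 0.6719, -0.6106, 1.2192], [0.9078, -0.3178, 0.2736, -0.2632], [-0.0102, -0.669, -0.7432, 0.8691], [0.0, 0.0, 0.0, 1.0]]
top [[477.4, 0.0, 319.4], [0.0, 477.4, 248.1], [0.0, 0.0, 1.0]] [[-0.0073, -0.9899, 0.1419, 0.3599], [-1.0, 0.0074, 0.0003, 0.0648], [-0.0013, -0.1419, -0.9899, 1.1101], [0.0, 0.0, 0.0, 1.0]]
[0.16988867 0.60079841 0.22966728] [[-9.62207851e-01  2.72314808e-01 -8.34447651e-04]
 [ 2.72315901e-01  9.62206255e-01 -1.78129984e-03]
 [ 3.17836425e-04 -1.94121405e-03 -9.99998065e-01]] [ 1.12451631 -0.82170322  0.1640709 ] 0.9961352353263568 0.1
```

View pics/scene0.png

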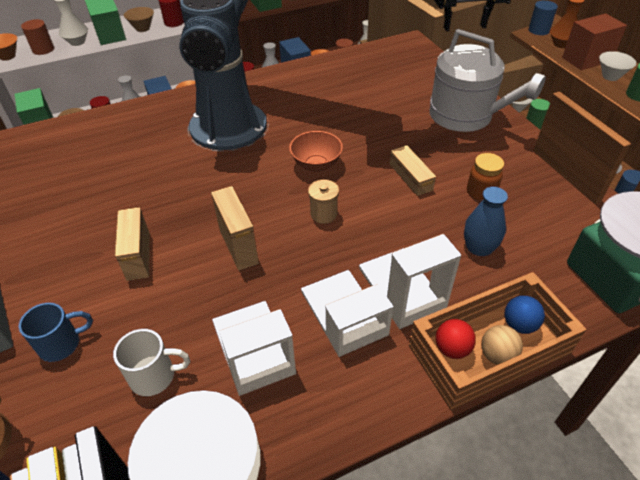

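View pics/top0.png

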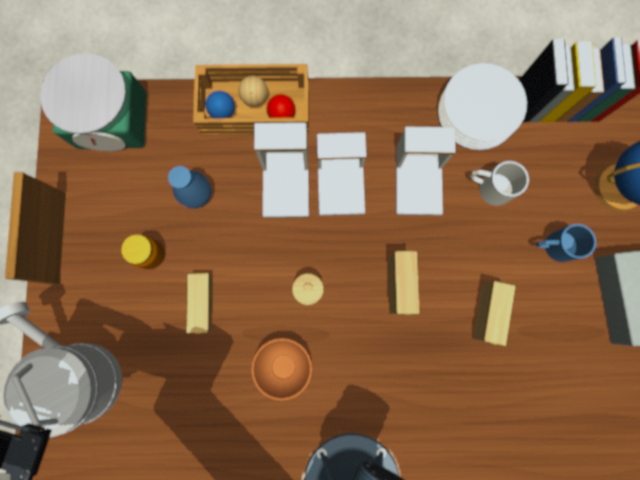

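The top view has the boxes at about (198,303), (406,283) and (500,313). The bays are at columns 285, 342 and 420. The scene view suggests that, left to right, the bays are high, low and middle, and the boxes low, tall and middle. I'll measure to confirm.

```bash
cat > h.py <<'E'
import cv2,numpy as np
from rig import *
def ray(c,uv,z):
    uv=np.atleast_2d(np.asarray(uv,float));d=np.c_[uv,np.ones(len(uv))]@np.linalg.inv(c["mtx"]).T@c["pose"][:3,:3].T
    o=c["pose"][:3,3];return (o+d*((z-o[2])/d[:,2])[:,None])[:,:2]
def rects(c,m,roi,amin=300):
    k=np.zeros_like(m);x0,y0,x1,y1=roi;k[y0:y1,x0:x1]=m[y0:y1,x0:x1]
    return [q for q in cv2.findContours(k,cv2.RETR_EXTERNAL,cv2.CHAIN_APPROX_NONE)[0] if cv2.contourArea(q)>amin]
def fit(c,q,z):
    p=ray(c,q[:,0],z).astype(np.float32)*1000
    r=cv2.minAreaRect(p);(cx,cy),(w,h),a=r
    if w<h:w,h,a=h,w,a+90
    return round(cx),round(cy),round(w),round(h),round((a+90)%180-90,1)
E
python3 - <<'E'
from h import *
c=capture("top");im=c["color"];hsv=cv2.cvtColor(im,cv2.COLOR_RGB2HSV)
for n,u,v in(("L",198,303),("T",404,270),("M",502,300),("Tside",415,300),("board",285,195),("board2",420,195),("roof",342,145)):print(n,hsv[v,u])
wood=cv2.inRange(hsv,(18,60,150),(30,200,255))
for q in rects(c,wood,(170,240,530,360)):
    print("box",cv2.boundingRect(q),{z:fit(c,q,z/1000) for z in(45,80,115)})
wh=cv2.inRange(hsv,(0,0,195),(179,60,255))
for q in rects(c,wh,(245,115,460,225)):
    print("white",cv2.boundingRect(q),fit(c,q,.012))
big=cv2.resize(im[110:230,240:460],None,fx=3.6,fy=3.6,interpolation=cv2.INTER_CUBIC)
b2=cv2.resize(im[235:355,370:530],None,fx=2,fy=2)
out=np.zeros((432+168,792,3),np.uint8);out[:432]=big
b2=cv2.resize(np.hstack([im[240:352,170:330],im[240:352,380:540]]),None,fx=1.5,fy=1.5,interpolation=cv2.INTER_CUBIC);out[432:,:480]=b2
cv2.imwrite("pics/c1.png",out[:,:,::-1])
E
```

```text
L [ 26  93 212]
T [ 22 107 214]
M [ 26  93 212]
Tside [ 22 106 214]
board [ 96  12 221]
board2 [ 98  13 221]
roof [ 96  12 221]
box (485, 281, 31, 65) {45: (364, -332, 139, 49, -12.7), 80: (364, -319, 134, 48, -12.7), 115: (364, -306, 130, 46, -12.7)}
box (292, 274, 32, 32) {45: (420, 92, 69, 69, 89.6), 80: (418, 91, 67, 67, 89.6), 115: (416, 91, 65, 64, 89.6)}
box (186, 273, 23, 60) {45: (393, 338, 130, 47, 0.4), 80: (392, 329, 126, 46, 0.4), 115: (391, 320, 122, 44, 0.4)}
box (395, 251, 25, 64) {45: (434, -129, 141, 51, 0.2), 80: (432, -123, 136, 49, 0.2), 115: (429, -116, 132, 47, 0.2)}
white (319, 160, 45, 54) (665, 13, 129, 104, -0.4)
white (398, 155, 44, 59) (670, -173, 141, 102, -1.8)
white (264, 153, 44, 63) (672, 145, 152, 102, -0.2)
white (318, 134, 48, 23) (767, 10, 112, 55, 89.6)
white (255, 124, 51, 25) (791, 158, 120, 60, -89.3)
white (406, 115, 54, 37) (796, -209, 128, 92, 88.1)
```

View pics/c1.png

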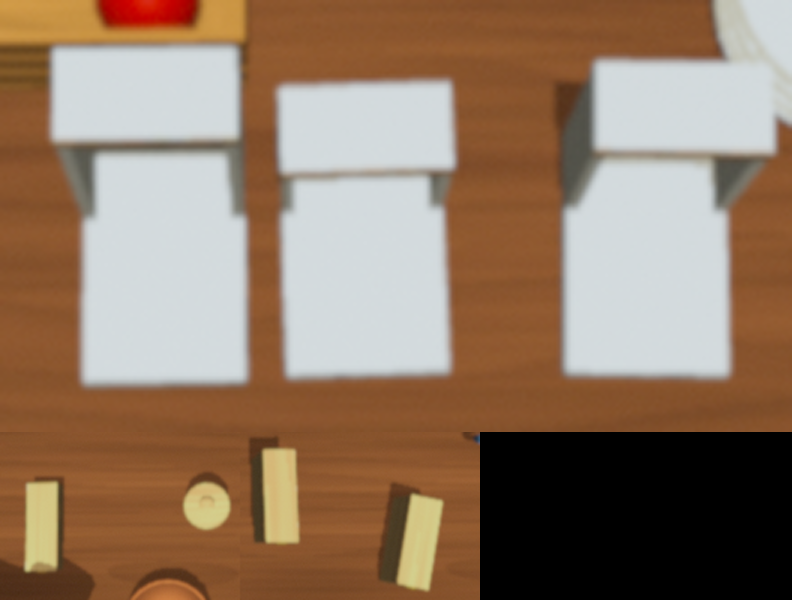

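The crop shows the front corners of each board, and the roof widths give left = high, centre = low, right = middle. The two right-hand boxes still need their heights told apart, so I'll use the scene view for that.

```bash
python3 - <<'E'
from h import *
c=capture("top");im=c["color"]
for n,pts in dict(tall=[(82,384),(247,383),(84,218),(246,218)],low=[(287,378),(451,373),(282,212),(445,208)],mid=[(564,376),(731,377),(564,210),(729,210)]).items():
    P=ray(c,np.array(pts)/3.6+[239.64,109.64],.012)*1000
    f=P[:2].mean(0);d=P[2:].mean(0)-f;e=P[0]-P[1]
    print(n,P.round().tolist(),"w",np.linalg.norm(e).round(),"front",f.round(1),"yaw side",np.degrees(np.arctan2(d[1],d[0])).round(1),"yaw front",np.degrees(np.arctan2(-e[0],e[1])).round(1))
s=capture("scene")["color"]
a=cv2.resize(s[180:290,100:270],None,fx=4.6,fy=4.6,interpolation=cv2.INTER_CUBIC)
cv2.imwrite("pics/c2.png",a[:,:,::-1])
E
```

```text
tall [[594.0, 198.0], [593.0, 91.0], [706.0, 198.0], [705.0, 91.0]] w 108.0 front [593.5 144.5] yaw side -0.0 yaw front -0.1
low [[597.0, 65.0], [599.0, -42.0], [709.0, 67.0], [711.0, -41.0]] w 107.0 front [597.8  11.1] yaw side 1.1 yaw front 1.4
mid [[597.0, -116.0], [595.0, -225.0], [709.0, -119.0], [708.0, -228.0]] w 109.0 front [ 595.8 -170.4] yaw side -1.8 yaw front -0.8
```

View pics/c2.png

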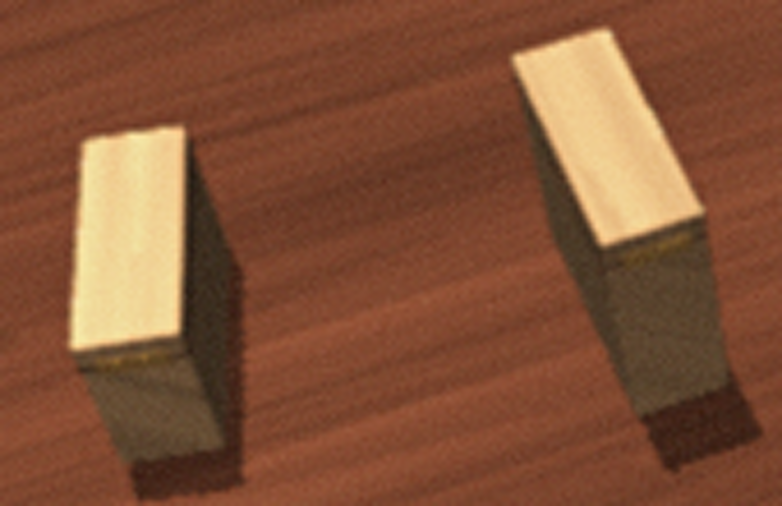

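The scene crop shows the box with the longer vertical edges on the right, which is the tall box (centre in the top view). The left one is the middle box. Grasps will be 25 mm behind each box's centre so the hand stays clear of the roofs. I'll start with the low box at about (393, 338).

>>> {"method": "step_arm", "body": {
  "targets": [
    [1,0.2,-0.25,0,0.03],
    [1,0.4,-0.5,0,0.06],
    [1,0.6,-0.75,0,0.09],
    [1,0.79,-1,0,0.09],
    [1,0.79,-1,0,0.09],
    [1,0.79,-1,0,0.09],
    [1,0.79,-1,0,0.09],
    [1,0.79,-1,0,0.09],
    [1,0.79,-1,0,0.09]
  ]
}}

```text
time_s: 1.15
position: [0.3676, 0.3513, 0.2305]
tcp_rot: [[-1.0, -0.006, -0.0], [-0.006, 1.0, 0.0], [0.0, 0.0, -1.0]]
force: [-1.2, -0.5, -0.6]
opening: 0.999
grasp_force: 0.0
```

```bash
python3 - <<'E'
from h import *
s=capture("scene")
for n,z,p in(("mid",.08,[(83,142),(185,127),(182,335),(72,350)]),("tall",.115,[(514,57),(608,30),(703,212),(605,247)])):
    P=ray(s,np.array(p)/4.6+[99.6,179.6],z)*1000;d=(P[2]+P[3]-P[0]-P[1])/2
    print(n,P.mean(0).round(),np.linalg.norm(d).round(),np.linalg.norm(P[0]-P[1]).round(),np.degrees(np.arctan2(d[1],d[0])).round(1))
print(read_state()["tcp_rot"].round(3).tolist())
E
```

```text
mid [ 369. -317.] 129.0 45.0 -12.4
tall [ 435. -115.] 128.0 44.0 0.1
[[-1.0, -0.007, -0.0], [-0.007, 1.0, 0.0], [0.0, 0.0, -1.0]]
```

Both views agree. Now I'll descend on the low box and grip it.

>>> {"method": "step_arm", "body": {
  "targets": [
    [1,0,-0.05,-0.15,0],
    [1,0,-0.05,-0.3,0],
    [1,0,-0.05,-0.45,0],
    [1,0,-0.05,-0.6,0],
    [1,0,-0.05,-0.7,0],
    [1,0,-0.05,-0.8,0],
    [1,0,-0.05,-0.845,0],
    [1,0,-0.05,-0.845,0],
    [-1,0,-0.05,-0.845,0],
    [-1,0,-0.05,-0.845,0],
    [-1,0,-0.05,-0.845,0],
    [-1,0,-0.05,-0.845,0],
    [-1,0,-0.05,-0.845,0],
    [-1,0,-0.05,-0.845,0],
    [-1,0,-0.05,-0.845,0],
    [-1,0,-0.05,-0.845,0]
  ]
}}

```text
time_s: 2.8
position: [0.3676, 0.3386, 0.0196]
tcp_rot: [[-1.0, -0.007, -0.0], [-0.007, 1.0, -0.0], [0.0, -0.0, -1.0]]
force: [-0.0, -1.9, 6.0]
opening: 0.525
grasp_force: 30.0
```

>>> {"method": "step_arm", "body": {
  "targets": [
    [-1,0,0,0.06,0],
    [-1,0,0,0.15,0],
    [-1,0,0,0.27,0],
    [-1,0,0,0.4,0],
    [-1,0,0,0.5,0],
    [-1,0,0,0.56,0],
    [-1,0.05,-0.05,0.58,0],
    [-1,0.15,-0.15,0.6,0],
    [-1,0.25,-0.25,0.6,0],
    [-1,0.35,-0.37,0.6,0],
    [-1,0.45,-0.5,0.6,0],
    [-1,0.55,-0.62,0.6,0],
    [-1,0.65,-0.75,0.6,0],
    [-1,0.75,-0.85,0.6,0],
    [-1,0.85,-0.92,0.6,0],
    [-1,0.9,-0.97,0.6,0.003],
    [-1,0.93,-1,0.6,0.005],
    [-1,0.94,-1,0.6,0.005],
    [-1,0.94,-1,0.6,0.005]
  ]
}}

```text
time_s: 4.7
position: [0.6017, 0.0895, 0.1686]
tcp_rot: [[-1.0, -0.023, -0.002], [-0.023, 1.0, 0.001], [0.002, 0.001, -1.0]]
force: [-0.8, -0.2, -3.0]
opening: 0.525
grasp_force: 30.0
```

>>> {"method": "step_arm", "body": {
  "targets": [
    [-1,0,-0.1,0,0],
    [-1,0,-0.2,0,0],
    [-1,0,-0.27,0,0],
    [-1,0,-0.31,0,0],
    [-1,0,-0.31,0,0],
    [-1,0,-0.31,-0.08,0],
    [-1,0,-0.31,-0.17,0],
    [-1,0,-0.31,-0.26,0],
    [-1,0,-0.31,-0.35,0],
    [-1,0,-0.31,-0.43,0],
    [-1,0,-0.31,-0.48,0],
    [-1,0,-0.31,-0.5,0],
    [-1,0,-0.31,-0.5,0],
    [-1,0,-0.31,-0.5,0]
  ]
}}

```text
time_s: 6.1
position: [0.6034, 0.0115, 0.0451]
tcp_rot: [[-1.0, -0.023, 0.002], [-0.023, 1.0, -0.0], [-0.002, -0.0, -1.0]]
force: [1.1, -1.2, -3.3]
opening: 0.522
grasp_force: 30.0
```

```bash
python3 - <<'E'
from h import *
s=capture("scene")["color"]
cv2.imwrite("pics/p1.png",cv2.resize(s[130:400,180:520],None,fx=2.2,fy=2.2)[:,:,::-1])
E
```

```text
(no output)
```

View pics/p1.png

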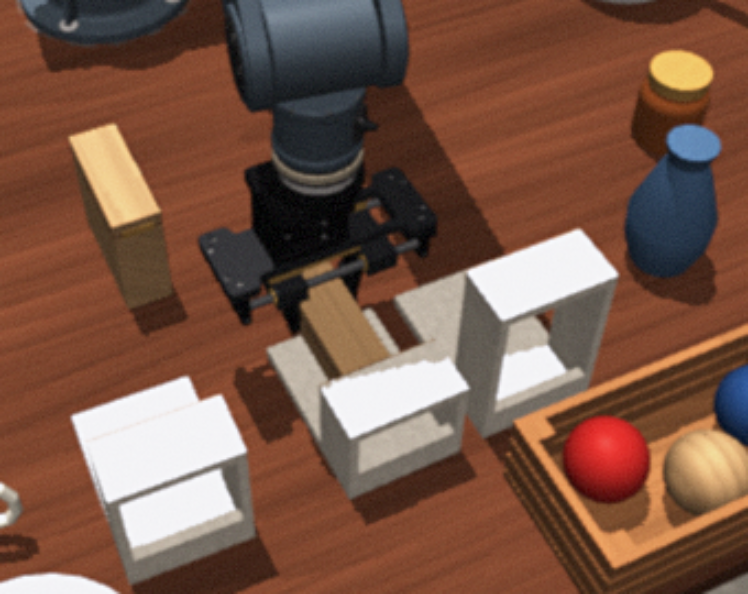

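The box is held level in front of the low bay, centred on its board. Now I'll insert, lower and release.

>>> {"method": "step_arm", "body": {
  "targets": [
    [-1,0.05,0,-0.01,0],
    [-1,0.1,0,-0.02,0],
    [-1,0.15,0,-0.02,0],
    [-1,0.2,0.004,-0.02,0],
    [-1,0.2,0.004,-0.02,0],
    [-1,0.2,0.004,-0.03,0],
    [-1,0.2,0.004,-0.04,0],
    [-1,0.2,0.004,-0.05,0],
    [-1,0.2,0.004,-0.052,0],
    [-1,0.2,0.004,-0.052,0]
  ]
}}

```text
time_s: 7.15
position: [0.6517, 0.0125, 0.0316]
tcp_rot: [[-1.0, -0.023, -0.002], [-0.023, 1.0, 0.0], [0.002, 0.0, -1.0]]
force: [-3.9, 0.4, 2.1]
opening: 0.528
grasp_force: 30.0
```

>>> {"method": "step_arm", "body": {
  "targets": [
    [0.7,0,0,0,0],
    [0.7,0,0,0,0],
    [0.7,0,0,0,0],
    [0.7,0,0,0,0],
    [0.7,0,0,0,0],
    [0.7,0,0,0.08,0],
    [0.7,0,0,0.2,0],
    [0.7,0,0,0.35,0],
    [0.7,0,0,0.5,0],
    [1,-0.1,-0.1,0.6,0],
    [1,-0.2,-0.2,0.7,0],
    [1,-0.3,-0.35,0.75,-0.02],
    [1,-0.45,-0.5,0.75,-0.04],
    [1,-0.6,-0.65,0.75,-0.06],
    [1,-0.75,-0.8,0.75,-0.08],
    [1,-0.9,-0.95,0.75,-0.08],
    [1,-1,-1,0.75,-0.08],
    [1,-1,-1,0.75,-0.08],
    [1,-1,-1,0.75,-0.08],
    [1,-1,-1,0.75,-0.08]
  ]
}}

```text
time_s: 9.15
position: [0.4035, -0.2374, 0.219]
tcp_rot: [[-0.974, 0.226, 0.001], [0.226, 0.974, -0.0], [-0.001, -0.0, -1.0]]
force: [0.0, 0.4, -0.6]
opening: 1.001
grasp_force: 0.0
```

```bash
python3 - <<'E'
from h import *
c=capture("top");im=c["color"]
cv2.imwrite("pics/p2.png",cv2.resize(im[100:380,240:560],None,fx=2,fy=2)[:,:,::-1])
hsv=cv2.cvtColor(im,cv2.COLOR_RGB2HSV);wood=cv2.inRange(hsv,(12,60,120),(30,200,255))
for q in rects(c,wood,(320,150,370,240)):print(cv2.boundingRect(q),fit(c,q,.057))
E
```

```text
(331, 158, 22, 49) (663, 14, 113, 46, 0.5)
(341, 150, 29, 90) (635, -17, 207, 63, -1.3)
```

View pics/p2.png

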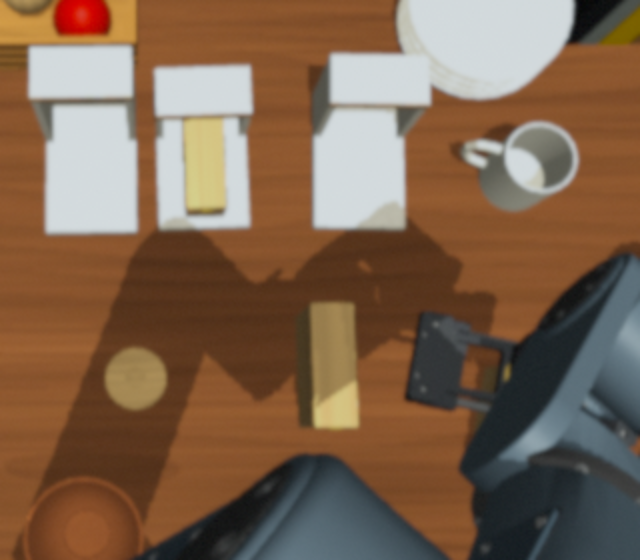

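The low box is in its bay, straight, at about x = -13 mm and y within 2 mm of the middle line. Next is the middle box.

>>> {"method": "step_arm", "body": {
  "targets": [
    [1,-0.12,-0.15,0,0],
    [1,-0.2,-0.27,0,0.003],
    [1,-0.245,-0.3,0,0.003],
    [1,-0.245,-0.3,0,0.003],
    [1,-0.245,-0.3,-0.15,0.003],
    [1,-0.245,-0.3,-0.3,0.003],
    [1,-0.245,-0.3,-0.45,0.003],
    [1,-0.245,-0.3,-0.6,0.003],
    [1,-0.245,-0.3,-0.67,0.003],
    [1,-0.245,-0.3,-0.7,0.003],
    [1,-0.245,-0.3,-0.7,0.003],
    [-1,-0.245,-0.3,-0.7,0.003],
    [-1,-0.245,-0.3,-0.7,0.003],
    [-1,-0.245,-0.3,-0.7,0.003],
    [-1,-0.245,-0.3,-0.7,0.003],
    [-1,-0.245,-0.3,-0.7,0.003],
    [-1,-0.245,-0.3,-0.7,0.003],
    [-1,-0.245,-0.3,-0.7,0.003],
    [-1,-0.245,-0.3,-0.7,0.003]
  ]
}}

```text
time_s: 11.1
position: [0.3415, -0.313, 0.044]
tcp_rot: [[-0.976, 0.218, 0.0], [0.218, 0.976, -0.001], [-0.0, -0.001, -1.0]]
force: [-1.4, -0.8, 3.3]
opening: 0.526
grasp_force: 30.0
```

>>> {"method": "step_arm", "body": {
  "targets": [
    [-1,0,0,0.06,0],
    [-1,0,0,0.15,0],
    [-1,0,0,0.27,0],
    [-1,0,0,0.4,0],
    [-1,0,0,0.5,0],
    [-1,0,0,0.58,0],
    [-1,0.05,0.03,0.6,0.005],
    [-1,0.15,0.09,0.6,0.015],
    [-1,0.25,0.15,0.6,0.025],
    [-1,0.37,0.21,0.6,0.035],
    [-1,0.5,0.28,0.6,0.045],
    [-1,0.62,0.35,0.6,0.055],
    [-1,0.75,0.42,0.6,0.063],
    [-1,0.85,0.48,0.6,0.063],
    [-1,0.93,0.53,0.6,0.063],
    [-1,0.98,0.56,0.6,0.063],
    [-1,1,0.57,0.6,0.063],
    [-1,1,0.57,0.6,0.063],
    [-1,1,0.57,0.6,0.063]
  ]
}}

```text
time_s: 13.0
position: [0.5902, -0.1706, 0.1934]
tcp_rot: [[-1.0, 0.022, -0.002], [0.022, 1.0, 0.0], [0.002, 0.0, -1.0]]
force: [-0.2, -0.2, -3.2]
opening: 0.526
grasp_force: 30.0
```

>>> {"method": "step_arm", "body": {
  "targets": [
    [-1,0.02,0,-0.08,0],
    [-1,0.04,0,-0.17,0],
    [-1,0.04,0,-0.26,0],
    [-1,0.04,0,-0.35,0],
    [-1,0.04,0,-0.43,0],
    [-1,0.04,0,-0.48,0],
    [-1,0.04,0,-0.51,0],
    [-1,0.04,0,-0.51,0],
    [-1,0.09,0,-0.51,0],
    [-1,0.14,-0.003,-0.51,0],
    [-1,0.19,-0.004,-0.51,0],
    [-1,0.23,-0.006,-0.51,0],
    [-1,0.25,-0.006,-0.51,0],
    [-1,0.25,-0.006,-0.51,0],
    [-1,0.25,-0.006,-0.525,0],
    [-1,0.25,-0.006,-0.54,0],
    [-1,0.25,-0.006,-0.547,0],
    [-1,0.25,-0.006,-0.547,0],
    [-1,0.25,-0.006,-0.547,0]
  ]
}}

```text
time_s: 14.9
position: [0.6537, -0.1716, 0.0569]
tcp_rot: [[-1.0, 0.021, -0.0], [0.021, 1.0, 0.0], [0.0, 0.0, -1.0]]
force: [0.1, 0.6, -3.7]
opening: 0.528
grasp_force: 30.0
```

>>> {"method": "step_arm", "body": {
  "targets": [
    [-1,0,0,-0.004,0],
    [-1,0,0,-0.004,0],
    [0.7,0,0,-0.004,0],
    [0.7,0,0,-0.004,0],
    [0.7,0,0,-0.004,0],
    [0.7,0,0,-0.004,0],
    [0.7,0,0,0.06,0],
    [0.7,0,0,0.18,0],
    [0.7,0,0,0.32,0],
    [0.7,0,0,0.45,0],
    [1,-0.1,0.02,0.6,0],
    [1,-0.25,0.05,0.65,0],
    [1,-0.4,0.1,0.65,0.007],
    [1,-0.55,0.15,0.65,0.007],
    [1,-0.7,0.2,0.65,0.007],
    [1,-0.85,0.222,0.65,0.007],
    [1,-0.95,0.222,0.65,0.007],
    [1,-0.988,0.222,0.65,0.007],
    [1,-0.988,0.222,0.65,0.007],
    [1,-0.988,0.222,0.65,0.007]
  ]
}}

```text
time_s: 16.9
position: [0.4087, -0.1171, 0.2204]
tcp_rot: [[-1.0, -0.0, 0.003], [-0.0, 1.0, -0.002], [-0.003, -0.002, -1.0]]
force: [0.7, -0.0, 0.4]
opening: 0.999
grasp_force: 0.0
```

```bash
python3 - <<'E'
from h import *
c=capture("top");im=c["color"]
cv2.imwrite("pics/p3.png",cv2.resize(im[100:380,240:560],None,fx=2,fy=2)[:,:,::-1])
hsv=cv2.cvtColor(im,cv2.COLOR_RGB2HSV);wood=cv2.inRange(hsv,(18,60,120),(30,200,255))
for q in rects(c,wood,(395,150,445,216)):print(cv2.boundingRect(q),fit(c,q,.092))
E
```

```text
(416, 153, 23, 48) (664, -173, 108, 49, -2.1)
```

View pics/p3.png

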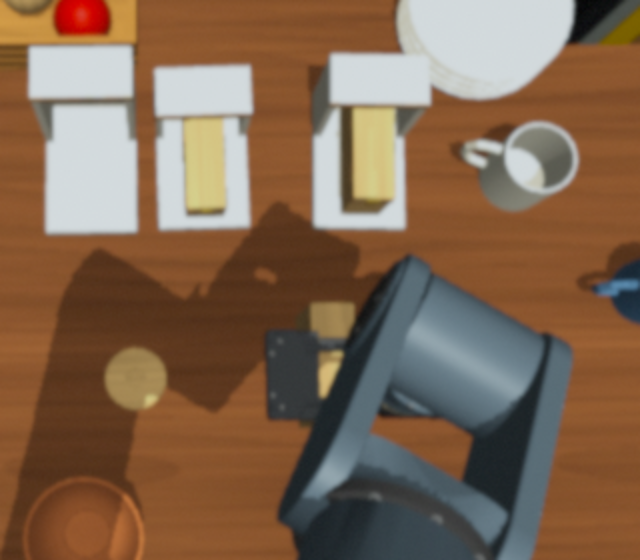

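The middle box stands straight in its bay at about x = -10 mm, y ≈ 0. Next is the tall box.

>>> {"method": "step_arm", "body": {
  "targets": [
    [1,0,0,-0.1,0],
    [1,0,0,-0.22,0],
    [1,0,0,-0.35,0],
    [1,0,0,-0.46,0],
    [1,0,0,-0.54,0],
    [1,0,0,-0.573,0],
    [1,0,0,-0.573,0],
    [-1,0,0,-0.573,0],
    [-1,0,0,-0.573,0],
    [-1,0,0,-0.573,0],
    [-1,0,0,-0.573,0],
    [-1,0,0,-0.573,0],
    [-1,0,0,-0.573,0],
    [-1,0,0,-0.573,0],
    [-1,0,0,-0.573,0]
  ]
}}

```text
time_s: 18.45
position: [0.407, -0.1162, 0.0765]
tcp_rot: [[-1.0, -0.001, 0.0], [-0.001, 1.0, -0.0], [-0.0, -0.0, -1.0]]
force: [0.1, 0.1, 4.0]
opening: 0.525
grasp_force: 30.0
```

>>> {"method": "step_arm", "body": {
  "targets": [
    [-1,0,0,0.06,0],
    [-1,0,0,0.15,0],
    [-1,0,0,0.27,0],
    [-1,0,0,0.4,0],
    [-1,0,0,0.5,0],
    [-1,0,0,0.58,0],
    [-1,0.04,0.05,0.6,0],
    [-1,0.11,0.15,0.6,0],
    [-1,0.2,0.26,0.6,0],
    [-1,0.29,0.38,0.6,0],
    [-1,0.38,0.5,0.6,0],
    [-1,0.47,0.62,0.6,0],
    [-1,0.56,0.74,0.6,0],
    [-1,0.65,0.85,0.6,0],
    [-1,0.72,0.93,0.6,0],
    [-1,0.75,0.98,0.6,0],
    [-1,0.765,1,0.6,0],
    [-1,0.765,1,0.6,0],
    [-1,0.765,1,0.6,0]
  ]
}}

```text
time_s: 20.35
position: [0.5971, 0.133, 0.226]
tcp_rot: [[-1.0, -0.0, -0.002], [-0.0, 1.0, -0.001], [0.002, -0.001, -1.0]]
force: [-0.1, -0.5, -2.7]
opening: 0.529
grasp_force: 30.0
```

>>> {"method": "step_arm", "body": {
  "targets": [
    [-1,0,0.044,-0.08,0],
    [-1,0,0.044,-0.17,0],
    [-1,0,0.044,-0.26,0],
    [-1,0,0.044,-0.35,0],
    [-1,0,0.044,-0.43,0],
    [-1,0,0.044,-0.48,0],
    [-1,0,0.044,-0.51,0],
    [-1,0,0.044,-0.51,0],
    [-1,0.05,0.044,-0.51,0],
    [-1,0.1,0.044,-0.51,0],
    [-1,0.15,0.044,-0.51,0],
    [-1,0.19,0.044,-0.51,0],
    [-1,0.21,0.044,-0.51,0],
    [-1,0.21,0.044,-0.51,0],
    [-1,0.21,0.044,-0.525,0],
    [-1,0.21,0.044,-0.54,0],
    [-1,0.21,0.044,-0.55,0],
    [-1,0.21,0.044,-0.554,0],
    [-1,0.21,0.044,-0.554,0]
  ]
}}

```text
time_s: 22.25
position: [0.6496, 0.145, 0.0886]
tcp_rot: [[-1.0, -0.001, -0.002], [-0.001, 1.0, -0.0], [0.002, -0.0, -1.0]]
force: [-3.8, 0.2, 5.0]
opening: 0.528
grasp_force: 30.0
```

Contact with the floor. I'll release and withdraw.

>>> {"method": "step_arm", "body": {
  "targets": [
    [0.7,0,0,0,0],
    [0.7,0,0,0,0],
    [0.7,0,0,0,0],
    [0.7,0,0,0,0],
    [0.7,0,0,0,0],
    [0.7,0,0,0.08,0],
    [0.7,0,0,0.2,0],
    [0.7,0,0,0.35,0],
    [0.7,0,0,0.5,0],
    [1,-0.1,0,0.6,0],
    [1,-0.25,0,0.65,0],
    [1,-0.4,0,0.65,0],
    [1,-0.55,0,0.65,0],
    [1,-0.7,0,0.65,0],
    [1,-0.8,0,0.65,0],
    [1,-0.8,0,0.65,0],
    [1,-0.8,0,0.65,0]
  ]
}}

```text
time_s: 23.95
position: [0.4513, 0.145, 0.2508]
tcp_rot: [[-1.0, -0.001, 0.002], [-0.001, 1.0, 0.0], [-0.002, 0.0, -1.0]]
force: [-0.3, 0.2, -1.0]
opening: 1.0
grasp_force: 0.0
```

```bash
python3 - <<'E'
from h import *
c=capture("top");s=capture("scene");im=c["color"]
a=cv2.resize(im[110:230,240:460],(600,327));b=cv2.resize(s["color"][220:400,200:480],(400,257))
o=np.zeros((590,600,3),np.uint8);o[:327]=a;o[330:587,:400]=b
cv2.imwrite("pics/p4.png",o[:,:,::-1])
hsv=cv2.cvtColor(im,cv2.COLOR_RGB2HSV);wood=cv2.inRange(hsv,(18,60,120),(30,200,255))
for roi,z in(((260,150,312,220),.127),((320,150,370,216),.057),((395,150,445,216),.092)):
  for q in rects(c,wood,roi):print(cv2.boundingRect(q),fit(c,q,z))
E
```

```text
(270, 150, 24, 50) (660, 145, 108, 49, 0.0)
(332, 158, 21, 49) (663, 13, 113, 45, 0.5)
(416, 153, 23, 48) (664, -173, 108, 49, -2.1)
```

View pics/p4.png

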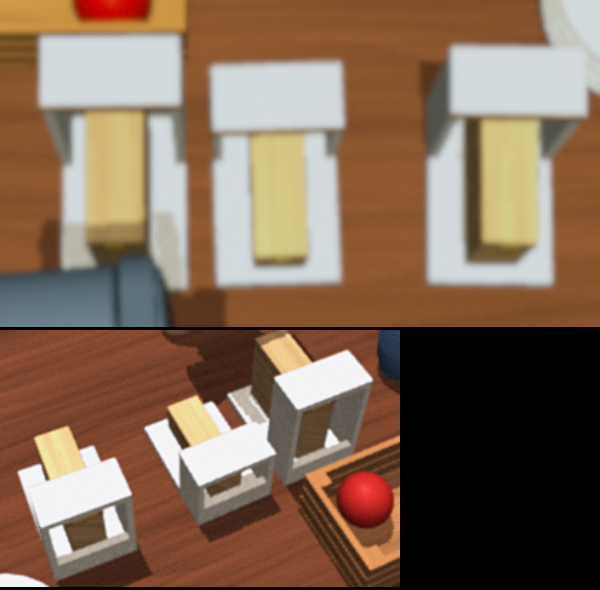

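All three boxes stand upright and straight in the right bays, about 10–15 mm short of home, which is within tolerance, and the arm is clear.

```bash
python3 -c "
from rig import *
print(hand_in())"
```

```text
the job is handed in; nothing more can be done
None
```

The low, middle and tall boxes are in their matching bays, about 10–15 mm short of pushed home by the last top view, and the job is handed in; hand-in gave no verdict.

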